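Find the tin with the steel die by hefting, and hold it up

ROBOT

A 6-joint arm with a two-finger parallel gripper is mounted at the origin on the work surface; the furniture and walls round the work are solid. World frame = base frame: x ahead of the robot, y to its left, z up, the work surface at z = 0. Lengths are in m, angles in rad, forces in N, time in s.
With the tool pointing down it reaches from about 0.3 to 0.75 m from the base axis. Payload 8.5 kg.
Tool frame: the origin (TCP) lies at the very end of the fingers, on their centre line; the grasp point (between the pads) lies 19 mm behind it; z points along the fingers, y is the line along which they close (so a half turn about z gives the same grasp; the last joint's range is limited). The gripper opens to 88 mm and grips with 3 to 60 N. Pads are 18 mm wide; open, the fingers measure 123 mm over their backs; the gripper's body (75 mm by 187 mm) begins 45 mm behind the grasp point.
Start: joints at [-1.348, 0.381, 1.297, -0, 1.464, -0.215], TCP at [0.233, -0.498, 0.208] pointing down, gripper open.
Joint ranges: [-3.11, 3.11], [-0.89, 2.33], [0.22, 2.48], [-1.42, 4.56], [0.17, 2.85], [-2.88, 2.88]. Speed limits (rad/s): [2.39, 2.39, 3.14, 3.14, 3.14, 3.14].

INTERFACE

Orientations are given as a unit quaternion [x, y, z, w].
In Python, from bench import env gives the robot as it stands.
- The arm moves only by the tool carry_out, never from a script. Its argument "plan" is a list of rows, each a list of 6 numbers: the shift along the world's x, y, z in mm, then the turn, a rotation vector about the world's x, y, z in rad. A call has exactly 5 rows; each row is the pose to reach, as a shift and turn from the pose commanded when the call began; what a row does not reach only later rows make up. A row lasts 1/12 s, in which the tool goes at most 41.7 mm and 7.16 degrees, less where a joint would pass 70% of its speed; a pose out of reach is approached as far as the arm can. A call with a gripper value outside its range is refused whole. "hand" is the finger opening in mm, from 0 to 88.1, set as the call begins (left out, the last holds). The fingers move at their own pace and stop on an object; the grip force is fixed at half the most. Time passes only in rows, so rows that repeat a pose let the fingers close, or fill a call up. It gives the time, the measured TCP pose, the force, the opening and the grip force at its end, in the units of the state.
- env.state(): the state, without advancing time (a new reading comes with each control period).
- env.grab_frame(name): name is "scene" or "top" or "wrist"; returns a dict with "frame" (384x512x3 uint8, red, green, blue), "range_z" (384x512 float32, m along the optical axis (not along the pixel's ray), 0 where there is no reading), "fx", "fy", "cx", "cy" (pixels), "R" (3x3) and "t" (3): a world point X has camera coordinates R X + t; the wrist camera has in their place "mount" (4x4, takes a point from camera to tool coordinates, whose origin is the TCP and whose axes are the flange's). Camera axes: x right, y down, z forward; pixel columns grow to the right and rows downward; lengths in m; the calibration is good to about 2 mm. A picture is of the moment at which its call begins: read the wrist's pose just before it.
- env.hand_in(): hands the job in; it is judged then, once.
The state is a dict: "t": time; "joint_positions": joint angles; "joint_velocities": joint speeds; "joint_torque": joint torques, N m; "position": TCP position; "tool_rot": TCP orientation; "contact_force": force on the tool from outside, world axes, zero at the start; "torque": the same for the moment, N m; "opening": finger opening in m; "gripper_force": force on a finger pad.
Only numpy, scipy, OpenCV 4.12 (cv2) and the standard library are available. Lean on these libraries where they do the work, as an engineer would, in place of code of your own. Each camera call takes 0.05 s, during which the arm holds its last target. There are 200 camera calls.

TASK

One of the three identical closed tins on the packing table holds a steel punch die and is clearly the heaviest; the other two hold only light spacers. Going from left to right as the robot sees them, heft each tin in turn: lift it clear of the table, feel its weight, and set it back upright where it stood before you take the next (the last may stay in hand if it is the heaviest). Finish while still holding the heaviest tin up in the gripper, upright and still, about 15 cm clear of the table, with the other two standing where they were and the other things on the table left alone.

Things in the scene. Friction and masses are not known exactly. Their poses are not given: they have to be found in the camera images.
- tin_left_center (a point): centre, half-way up, of the left tin (largest y) of three lookalikes: upright closed round steel tin, green band, flat fixed lid, 57 mm across, 90 mm tall, z axis up. A solid piece inside has 1 to 6 mm of play. One tin, changing from run to run, holds a steel die and weighs 0.46 to 0.54 kg; the others weigh 0.17 to 0.23 kg.
- tin_middle_center (a point): centre, half-way up, of the middle tin (middle y) of three lookalikes: upright closed round steel tin, green band, flat fixed lid, 57 mm across, 90 mm tall, z axis up. A solid piece inside has 1 to 6 mm of play. One tin, changing from run to run, holds a steel die and weighs 0.46 to 0.54 kg; the others weigh 0.17 to 0.23 kg.
- tin_right_center (a point): centre, half-way up, of the right tin (smallest y) of three lookalikes: upright closed round steel tin, green band, flat fixed lid, 57 mm across, 90 mm tall, z axis up. A solid piece inside has 1 to 6 mm of play. One tin, changing from run to run, holds a steel die and weighs 0.46 to 0.54 kg; the others weigh 0.17 to 0.23 kg.
- stapler: blue and black desk stapler, 34x135x46 mm; loose, not needed, leave it alone; origin at the middle of its underside
- tape_roll: roll of brown packing tape lying flat, 96 mm across, 48 mm high; loose, not needed, leave it alone; origin at the middle of its underside
- tag_bundle: bundle of white and red hang tags, 97x48x25 mm; loose, not needed, leave it alone; origin at the middle of its underside
- small_pack: small white pack of cards, 45x60x14 mm; loose, not needed, leave it alone; origin at the middle of its underside
- pink_cards: stack of pink cards, 88x131x5 mm; loose, not needed, leave it alone; origin at the middle of its underside
Mind the look-alikes: they are no part of the job. Leave any pink look-alike of the part that bears tin_right_center alone.

How it is judged:
By the outcome, as a careful person would: the job done as asked, in the order asked, and still so for the second after the job is handed in, while the arm keeps its last pose, push and grip.
It also fails if it takes over 67 s, if anything falls off the work surface, if the arm or the gripper's body presses on something with over 40 N, if the wrist force passes 120 N, or if a joint passes its speed limit or range.

## Working session

There is one attempt and no reset: what is moved stays moved. The work goes in short steps, Python scripts to look and compute and a tool call to move; the robot and the scene stay as the last step left them, time stands still between calls to the robot, and variables do not carry over. Pictures are saved under pics/ and viewed, at most 10 in all, crops included, and the job is handed in when it is done.

Besides the shell and the picture viewer there is one more tool, called after "Emit:" as name(argument=value, ...) on one line, values as JSON. carry_out: Moves the arm, as the interface text tells. Its arguments: {"type":"object","properties":{"plan":{"type":"array"},"hand":{"type":"number"}},"required":["plan"]}

```bash
mkdir -p pics
python3 - <<'E'
from bench import env
import cv2,numpy as np
s=env.state();print(s)
for n in("scene","top"):
    d=env.grab_frame(n);np.savez(n+'.npz',**d);cv2.imwrite(f"pics/{n}0.png",cv2.cvtColor(d["frame"],cv2.COLOR_RGB2BGR))
E
```

```text
{'t': 0.0, 'joint_positions': array([-1.34830597e+00,  3.81162785e-01,  1.29822635e+00, -3.11567797e-06,
        1.46360910e+00, -2.15319051e-01]), 'joint_velocities': array([ 0.00011171, -0.00069328, -0.00046495,  0.00010539, -0.00051581,
        0.00042759]), 'joint_torque': array([ 2.19356021e-03, -4.37927771e+01, -2.24557650e+01,  7.14755268e-02,
        3.51670536e-02, -1.09405773e-04]), 'position': array([ 0.23309178, -0.49781348,  0.20716725]), 'tool_rot': array([ 9.76135612e-01,  2.17160708e-01, -4.06872967e-06, -7.02780377e-04]), 'contact_force': array([0.65722084, 0.32366459, 0.53630451]), 'torque': array([ 0.0165374 , -0.01016853, -0.02929194]), 'gripper_force': 0.0, 'opening': 0.08833288637825235}
```

View pics/scene0.png

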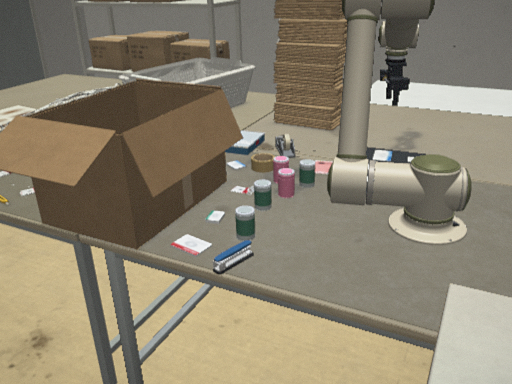

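View pics/top0.png

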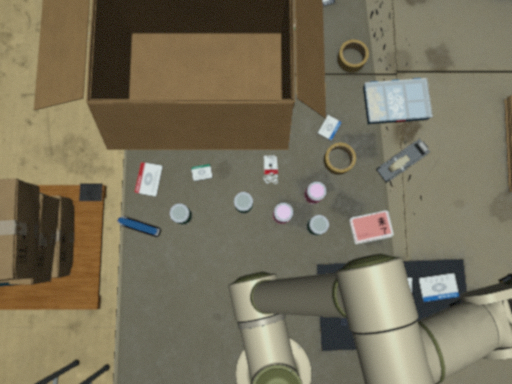

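The scene view shows three green-banded tins and two pink ones. In the top view, the green tins' lids are at about (180,213), (243,202) and (318,225). The pink tins are at (284,212) and (316,191), and the stapler is at (139,226).

Run:
```python
import numpy as np
d=np.load('top.npz');Z=d['range_z'];v,u=np.mgrid[:384,:512]
P=np.stack([(u-d['cx'])/d['fx']*Z,(v-d['cy'])/d['fy']*Z,Z],-1)
W=(P-d['t'])@d['R']
for n,(a,b) in dict(L=(180,213),M=(243,202),R=(318,225),pink1=(284,212),pink2=(316,191),stap=(139,226),tags=(271,169),tape=(340,157),pinkc=(371,227),pack=(202,173)).items():
    w=W[b-14:b+15,a-14:a+15].reshape(-1,3); zc=W[b,a,2]
    m=(abs(w[:,2]-zc)<.006); q=w[m]
    print(n,W[b,a].round(4),m.sum(),((q.min(0)+q.max(0))/2).round(4),q.mean(0).round(4),np.ptp(q,axis=0).round(3))
d=np.load('scene.npz');print(d['R'][2],-d['R'].T@d['t'])
```

```text
L [0.4696 0.2766 0.0946] 216 [0.4717 0.2798 0.0935] [0.4715 0.2801 0.0915] [0.051 0.054 0.01 ]
M [0.5034 0.0904 0.087 ] 246 [0.5063 0.0904 0.0871] [0.5066 0.0897 0.0892] [0.054 0.054 0.012]
R [ 0.4346 -0.1323  0.0855] 213 [ 0.4375 -0.135   0.0866] [ 0.437  -0.1348  0.0886] [0.054 0.054 0.01 ]
pink1 [ 0.4728 -0.0314  0.0917] 256 [ 0.4743 -0.0288  0.0913] [ 0.4744 -0.0294  0.0905] [0.052 0.054 0.011]
pink2 [ 0.5363 -0.1284  0.0889] 263 [ 0.5379 -0.1291  0.0889] [ 0.5384 -0.1299  0.0894] [0.053 0.054 0.012]
stap [0.4353 0.4093 0.0433] 200 [0.437  0.4095 0.0433] [0.436  0.409  0.0446] [0.047 0.089 0.012]
tags [0.6199 0.0023 0.0117] 186 [0.6213 0.0018 0.0115] [0.6205 0.0022 0.0088] [0.092 0.09  0.011]
tape [ 0.6616 -0.2221  0.0013] 432 [ 0.6621 -0.2226  0.0014] [ 0.661  -0.2215  0.0014] [0.095 0.095 0.012]
pinkc [ 0.4343 -0.3103  0.0093] 528 [ 0.4349 -0.3111  0.0087] [ 0.4354 -0.3099  0.0062] [0.088 0.093 0.011]
pack [0.6065 0.2227 0.0136] 272 [0.6062 0.2203 0.0136] [0.6097 0.2235 0.0134] [0.088 0.083 0.012]
[ 0.4140617  -0.80616825 -0.42266496] [-0.116173    1.36256475  0.73168696]
```

Run:
```python
import numpy as np
for n in('top','scene'):
    d=np.load(n+'.npz');Z=d['range_z'];v,u=np.mgrid[:384,:512]
    W=((np.stack([(u-d['cx'])/d['fx']*Z,(v-d['cy'])/d['fy']*Z,Z],-1)-d['t'])@d['R'])[Z>0]
    for lo in np.arange(.1,.5,.05):
        q=W[(W[:,2]>lo)&(W[:,2]<lo+.05)&(W[:,1]>-.1)&(W[:,1]<.55)&(W[:,0]>.42)]
        if len(q)>5: print(n,round(lo,2),len(q),np.percentile(q,2,axis=0).round(3),q[:,0].min().round(3))
```

```text
top 0.1 1969 [ 0.834 -0.034  0.101] 0.808
top 0.15 3003 [ 0.641 -0.034  0.151] 0.639
top 0.2 3153 [ 0.648 -0.034  0.201] 0.645
top 0.25 4083 [ 0.67  -0.098  0.251] 0.667
top 0.3 7909 [ 0.693 -0.077  0.302] 0.69
top 0.35 1156 [ 0.713 -0.051  0.35 ] 0.712
scene 0.1 2411 [0.715 0.007 0.101] 0.71
scene 0.15 2079 [ 0.641 -0.022  0.151] 0.638
scene 0.2 3649 [ 0.649 -0.037  0.201] 0.644
scene 0.25 4156 [ 0.671 -0.038  0.251] 0.665
scene 0.3 6732 [ 0.694 -0.042  0.302] 0.687
scene 0.35 839 [ 0.714 -0.05   0.35 ] 0.71
```

Emit:
carry_out(plan=[[10,41,3,0,0,0.07],[20,81,6,0,0,0.14],[30,121,9,0,0,0.21],[40,161,12,0,0,0.28],[50,200,13,0,0,0.348]], hand=88)

```text
t: 0.52
position: [0.2831, -0.2961, 0.2208]
tool_rot: [0.923, 0.384, 0.0, -0.0]
contact_force: [0.2, 0.4, 0.5]
opening: 0.0881
gripper_force: 0.0
```

Emit:
carry_out(plan=[[13,38,0,0,0,0],[26,76,0,0,0,0],[39,114,0,0,0,0],[52,152,0,0,0,0],[65,192,0,0,0,0]])

```text
t: 0.93
position: [0.348, -0.1047, 0.2208]
tool_rot: [0.924, 0.382, 0.0, 0.0]
contact_force: [1.2, -0.7, 0.6]
opening: 0.0882
gripper_force: 0.0
```

Emit:
carry_out(plan=[[13,38,0,0,0,0],[26,76,0,0,0,0],[39,114,0,0,0,0],[52,152,0,0,0,0],[65,192,0,0,0,0]])

```text
t: 1.35
position: [0.4129, 0.0872, 0.2207]
tool_rot: [0.924, 0.383, -0.0, 0.0]
contact_force: [0.9, -0.6, 0.4]
opening: 0.0879
gripper_force: 0.0
```

Emit:
carry_out(plan=[[13,38,0,0,0,0],[26,76,0,0,0,0],[39,114,0,0,0,0],[52,152,0,0,0,0],[58,192,0,0,0,0]])

```text
t: 1.77
position: [0.4715, 0.2791, 0.2202]
tool_rot: [0.924, 0.383, -0.0, 0.0]
contact_force: [0.2, -0.1, 0.6]
opening: 0.088
gripper_force: 0.0
```

```bash
cat > look.py <<'E'
from bench import env
import cv2,numpy as np,sys
from scipy.spatial.transform import Rotation as Ro
def wrist(name):
    s=env.state();d=env.grab_frame('wrist');cv2.imwrite(f'pics/{name}.png',cv2.cvtColor(d['frame'],cv2.COLOR_RGB2BGR))
    Z=d['range_z'];v,u=np.mgrid[:384,:512]
    P=np.stack([(u-d['cx'])/d['fx']*Z,(v-d['cy'])/d['fy']*Z,Z],-1)[Z>0]
    M=np.array(d['mount']);R=Ro.from_quat(s['tool_rot']).as_matrix()
    W=(P@M[:3,:3].T+M[:3,3])@R.T+s['position']
    print(s['t'],s['position'].round(4),s['tool_rot'].round(4),s['contact_force'].round(2))
    return W,s
def lid(W,c):
    for k in range(4):
        q=W[(abs(W[:,2]-.09)<.008)&(np.hypot(*(W[:,:2]-c).T)<.04)]
        (x,y),r=cv2.minEnclosingCircle(q[:,:2].astype(np.float32)) if len(q) else ((0,0),0); c=(x,y)
        if not len(q): break
    print('lid',x,y,r,len(q),'med z',np.median(q[:,2]) if len(q) else 0, 'mean',q[:,:2].mean(0) if len(q) else 0)
E
python3 -c "
from look import *
W,s=wrist('w1');lid(W,(.4715,.28))"
```

```text
1.7667 [0.4715 0.2791 0.2202] [ 9.239e-01  3.827e-01 -2.000e-04  1.000e-04] [ 0.23 -0.12  0.64]
lid 0.4724389314651489 0.2803133726119995 0.028343070298433304 2701 med z 0.09012336535920645 mean [0.47309037 0.28097686]
```

Emit:
carry_out(plan=[[1,1,-40,0,0,0],[1,1,-80,0,0,0],[1,1,-115,0,0,0],[1,1,-145,0,0,0],[1,1,-165,0,0,0]])

```text
t: 2.23
position: [0.4704, 0.2776, 0.0526]
tool_rot: [0.924, 0.383, -0.002, -0.0]
contact_force: [1.3, 0.1, 0.7]
opening: 0.0881
gripper_force: 0.0
```

Emit:
carry_out(plan=[[0,0,-8,0,0,0],[0,0,-14,0,0,0],[0,0,-14,0,0,0],[0,0,-14,0,0,0],[0,0,-14,0,0,0]])

```text
t: 2.65
position: [0.4726, 0.2784, 0.043]
tool_rot: [0.924, 0.383, 0.001, 0.0]
contact_force: [0.8, 0.4, 0.2]
opening: 0.0879
gripper_force: 0.0
```

Emit:
carry_out(plan=[[0,0,0,0,0,0],[0,0,0,0,0,0],[0,0,0,0,0,0],[0,0,0,0,0,0],[0,0,0,0,0,0]], hand=45)

```text
t: 3.07
position: [0.4718, 0.2783, 0.0419]
tool_rot: [0.924, 0.383, 0.0, -0.0]
contact_force: [-3.3, 2.8, 2.9]
opening: 0.0567
gripper_force: 1.9
```

Emit:
carry_out(plan=[[0,0,0,0,0,0],[0,0,0,0,0,0],[0,0,0,0,0,0],[0,0,0,0,0,0],[0,0,0,0,0,0]])

```text
t: 3.48
position: [0.4718, 0.2784, 0.0419]
tool_rot: [0.924, 0.383, 0.0, -0.0]
contact_force: [-3.2, 2.9, 4.6]
opening: 0.0558
gripper_force: 30.0
```

Emit:
carry_out(plan=[[0,0,6,0,0,0],[0,0,18,0,0,0],[0,0,32,0,0,0],[0,0,45,0,0,0],[0,0,55,0,0,0]])

```text
t: 3.9
position: [0.4721, 0.2777, 0.0973]
tool_rot: [0.924, 0.383, -0.0, 0.0]
contact_force: [0.9, -0.1, -4.6]
opening: 0.0557
gripper_force: 30.0
```

Emit:
carry_out(plan=[[0,0,5,0,0,0],[0,0,5,0,0,0],[0,0,5,0,0,0],[0,0,5,0,0,0],[0,0,5,0,0,0]])

```text
t: 4.32
position: [0.4716, 0.278, 0.101]
tool_rot: [0.924, 0.383, -0.001, -0.0]
contact_force: [-0.0, -0.4, -5.9]
opening: 0.0555
gripper_force: 30.0
```

Emit:
carry_out(plan=[[0,0,0,0,0,0],[0,0,0,0,0,0],[0,0,0,0,0,0],[0,0,0,0,0,0],[0,0,0,0,0,0]])

```text
t: 4.73
position: [0.4719, 0.2781, 0.1017]
tool_rot: [0.924, 0.383, -0.0, -0.0]
contact_force: [-0.3, 0.1, -5.3]
opening: 0.0556
gripper_force: 30.0
```

Emit:
carry_out(plan=[[0,0,0,0,0,0],[0,0,0,0,0,0],[0,0,0,0,0,0],[0,0,0,0,0,0],[0,0,0,0,0,0]])

```text
t: 5.15
position: [0.4719, 0.2781, 0.1017]
tool_rot: [0.924, 0.383, -0.0, 0.0]
contact_force: [-0.4, -0.6, -4.2]
opening: 0.0555
gripper_force: 30.0
```

```bash
python3 -c "
from look import *
d=env.grab_frame('scene');cv2.imwrite('pics/s1.png',cv2.resize(cv2.cvtColor(d['frame'],cv2.COLOR_RGB2BGR)[100:300,150:400],None,fx=3,fy=3))
print(env.state())"
```

```text
{'t': 5.2, 'joint_positions': array([ 3.16400862e-01,  4.76705694e-01,  1.46963849e+00, -4.36849920e-05,
        1.19526909e+00,  1.10140672e+00]), 'joint_velocities': array([ 2.99006825e-04,  1.35205767e-03,  3.94245478e-05, -1.03063083e-03,
        9.43011080e-04, -6.40057676e-04]), 'joint_torque': array([ 1.10160297e-03, -4.83154929e+01, -2.07513124e+01,  5.08875959e-02,
       -6.85347640e-02, -7.55040787e-05]), 'position': array([0.47190421, 0.27812648, 0.10175663]), 'tool_rot': array([ 9.23801383e-01,  3.82872047e-01, -1.18352681e-05,  1.94728005e-05]), 'contact_force': array([ 0.59954734,  0.32420015, -5.27865824]), 'torque': array([-0.03478913, -0.05675207,  0.00164657]), 'gripper_force': 29.98456858796999, 'opening': 0.05578178096553435}
```

View pics/s1.png

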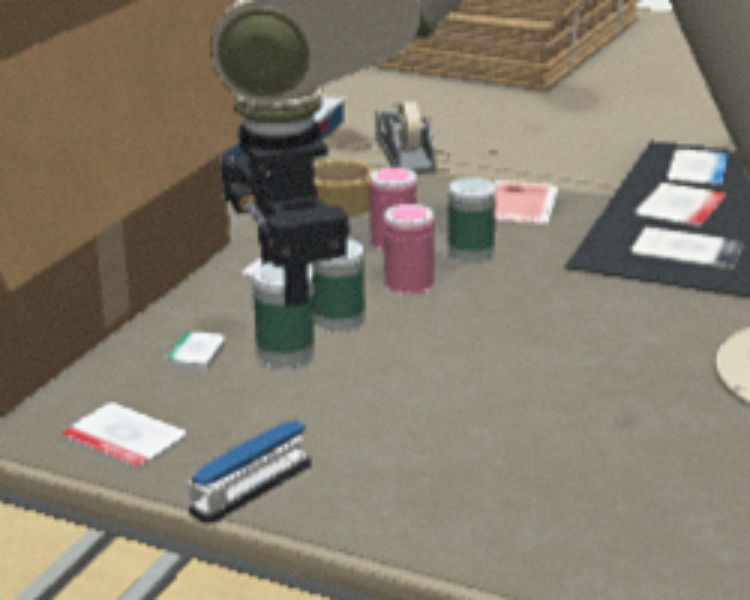

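The picture shows the left tin held upright, clear of the table, with its neighbours undisturbed. It reads about −5 N, so it's probably the heavy one. I'm setting it back and going on to the other two.

Emit:
carry_out(plan=[[0,0,-12,0,0,0],[0,0,-27,0,0,0],[0,0,-41,0,0,0],[0,0,-50,0,0,0],[0,0,-54,0,0,0]])

```text
t: 5.62
position: [0.4714, 0.2779, 0.0466]
tool_rot: [0.924, 0.383, -0.001, -0.0]
contact_force: [-0.6, -0.3, -5.1]
opening: 0.0556
gripper_force: 30.0
```

Emit:
carry_out(plan=[[0,0,-2,0,0,0],[0,0,-4,0,0,0],[0,0,-5,0,0,0],[0,0,-6,0,0,0],[0,0,-6,0,0,0]])

```text
t: 6.03
position: [0.4721, 0.2782, 0.042]
tool_rot: [0.924, 0.383, 0.0, 0.0]
contact_force: [-0.6, -0.3, -5.0]
opening: 0.0555
gripper_force: 30.0
```

Emit:
carry_out(plan=[[0,0,0,0,0,0],[0,0,0,0,0,0],[0,0,0,0,0,0],[0,0,0,0,0,0],[0,0,0,0,0,0]])

```text
t: 6.45
position: [0.472, 0.2782, 0.042]
tool_rot: [0.924, 0.383, 0.0, -0.0]
contact_force: [-0.8, 0.3, -3.8]
opening: 0.0554
gripper_force: 30.0
```

Now a slightly firmer touch-down, then release.

Emit:
carry_out(plan=[[0,0,-0.5,0,0,0],[0,0,-1,0,0,0],[0,0,-1,0,0,0],[0,0,-1,0,0,0],[0,0,-1,0,0,0]])

```text
t: 6.87
position: [0.4723, 0.2785, 0.0419]
tool_rot: [0.924, 0.383, 0.001, -0.0]
contact_force: [-2.0, 0.8, 7.3]
opening: 0.0556
gripper_force: 30.0
```

Emit:
carry_out(plan=[[0,0,0,0,0,0],[0,0,0,0,0,0],[0,0,0,0,0,0],[0,0,0,0,0,0],[0,0,0,0,0,0]], hand=88)

```text
t: 7.28
position: [0.472, 0.2781, 0.0407]
tool_rot: [0.924, 0.383, 0.0, 0.0]
contact_force: [0.2, -0.3, -0.1]
opening: 0.0867
gripper_force: 0.0
```

Emit:
carry_out(plan=[[0,0,0,0,0,0],[0,0,25,0,0,0],[0,0,60,0,0,0],[0,0,100,0,0,0],[0,0,140,0,0,0]])

```text
t: 7.7
position: [0.4715, 0.2779, 0.1822]
tool_rot: [0.924, 0.383, -0.001, -0.0]
contact_force: [1.1, 0.7, 0.6]
opening: 0.0879
gripper_force: 0.0
```

Emit:
carry_out(plan=[[0,0,39,0,0,0],[0,0,39,0,0,0],[0,0,39,0,0,0],[0,0,39,0,0,0],[0,0,39,0,0,0]])

```text
t: 8.12
position: [0.4713, 0.2779, 0.2181]
tool_rot: [0.924, 0.383, -0.002, -0.0]
contact_force: [0.6, 0.5, -0.7]
opening: 0.0877
gripper_force: 0.0
```

```bash
python3 -c "
from look import *
W,s=wrist('w2');lid(W,(.472,.28))"
```

```text
8.1167 [0.4713 0.2779 0.2181] [ 9.238e-01  3.828e-01 -1.600e-03 -1.000e-04] [ 0.59  0.5  -0.66]
lid 0.4727451503276825 0.2798994481563568 0.028303096070885658 2743 med z 0.0901251162776728 mean [0.47355697 0.28068277]
```

The left tin is back within 0.5 mm of where it stood. Next is the middle tin.

Emit:
carry_out(plan=[[7,-37,0,0,0,0],[14,-75,0,0,0,0],[21,-113,0,0,0,0],[28,-151,0,0,0,0],[35,-188,0,0,0,0]])

```text
t: 8.58
position: [0.5066, 0.0884, 0.2187]
tool_rot: [0.924, 0.383, -0.001, -0.0]
contact_force: [0.9, 0.3, -0.5]
opening: 0.0877
gripper_force: 0.0
```

Emit:
carry_out(plan=[[0,0,0,0,0,0],[0,0,0,0,0,0],[0,0,0,0,0,0],[0,0,0,0,0,0],[0,0,0,0,0,0]])

```text
t: 9.0
position: [0.5066, 0.0913, 0.2195]
tool_rot: [0.923, 0.384, -0.0, -0.0]
contact_force: [0.1, 0.1, -0.2]
opening: 0.0876
gripper_force: 0.0
```

```bash
python3 -c "
from look import *
W,s=wrist('w3');lid(W,(.507,.09))"
```

```text
9.0 [0.5066 0.0913 0.2195] [ 9.234e-01  3.837e-01 -2.000e-04 -2.000e-04] [ 0.12  0.11 -0.18]
lid 0.5071236491203308 0.08942724764347076 0.02835690788924694 2677 med z 0.09010105842919375 mean [0.50805154 0.0903246 ]
```

Emit:
carry_out(plan=[[1,-2,-40,0,0,0],[1,-2,-80,0,0,0],[1,-2,-115,0,0,0],[1,-2,-145,0,0,0],[1,-2,-165,0,0,0]])

```text
t: 9.47
position: [0.5065, 0.089, 0.0521]
tool_rot: [0.924, 0.383, -0.001, -0.001]
contact_force: [0.8, 0.6, -0.3]
opening: 0.088
gripper_force: 0.0
```

Emit:
carry_out(plan=[[0,0,-8,0,0,0],[0,0,-13,0,0,0],[0,0,-13,0,0,0],[0,0,-13,0,0,0],[0,0,-13,0,0,0]])

```text
t: 9.88
position: [0.5087, 0.0882, 0.043]
tool_rot: [0.924, 0.383, 0.001, 0.001]
contact_force: [1.1, -0.2, 0.2]
opening: 0.088
gripper_force: 0.0
```

Emit:
carry_out(plan=[[0,0,0,0,0,0],[0,0,0,0,0,0],[0,0,0,0,0,0],[0,0,0,0,0,0],[0,0,0,0,0,0]], hand=45)

```text
t: 10.3
position: [0.5078, 0.0882, 0.0419]
tool_rot: [0.924, 0.383, -0.0, -0.0]
contact_force: [-1.2, 1.6, 1.2]
opening: 0.0566
gripper_force: 0.8
```

Emit:
carry_out(plan=[[0,0,0,0,0,0],[0,0,0,0,0,0],[0,0,0,0,0,0],[0,0,0,0,0,0],[0,0,0,0,0,0]])

```text
t: 10.72
position: [0.5078, 0.0882, 0.0418]
tool_rot: [0.924, 0.383, -0.0, -0.0]
contact_force: [-1.9, 1.0, 3.2]
opening: 0.0554
gripper_force: 30.0
```

Emit:
carry_out(plan=[[0,0,6,0,0,0],[0,0,18,0,0,0],[0,0,32,0,0,0],[0,0,45,0,0,0],[0,0,55,0,0,0]])

```text
t: 11.13
position: [0.5082, 0.0879, 0.0978]
tool_rot: [0.924, 0.383, 0.0, 0.0]
contact_force: [-0.1, 0.5, -1.6]
opening: 0.0553
gripper_force: 30.0
```

Emit:
carry_out(plan=[[0,0,5,0,0,0],[0,0,5,0,0,0],[0,0,5,0,0,0],[0,0,5,0,0,0],[0,0,5,0,0,0]])

```text
t: 11.55
position: [0.5076, 0.0881, 0.1011]
tool_rot: [0.924, 0.383, -0.001, -0.0]
contact_force: [-0.3, 0.1, -1.8]
opening: 0.0556
gripper_force: 30.0
```

Emit:
carry_out(plan=[[0,0,0,0,0,0],[0,0,0,0,0,0],[0,0,0,0,0,0],[0,0,0,0,0,0],[0,0,0,0,0,0]])

```text
t: 11.97
position: [0.5079, 0.0881, 0.1017]
tool_rot: [0.924, 0.383, -0.0, -0.0]
contact_force: [-0.7, -0.3, -1.6]
opening: 0.0554
gripper_force: 30.0
```

Emit:
carry_out(plan=[[0,0,0,0,0,0],[0,0,0,0,0,0],[0,0,0,0,0,0],[0,0,0,0,0,0],[0,0,0,0,0,0]])

```text
t: 12.38
position: [0.5079, 0.0882, 0.1018]
tool_rot: [0.924, 0.383, 0.0, -0.0]
contact_force: [0.3, 0.5, -2.4]
opening: 0.0553
gripper_force: 30.0
```

```bash
python3 -c "
from look import *
d=env.grab_frame('scene')
s=env.state();print(s['joint_torque'],s['contact_force'],s['position'],s['opening'])"
```

```text
[-5.04969557e-04 -4.33798349e+01 -1.91727823e+01  6.33121748e-02
 -3.93531506e-02  1.05858846e-04] [-0.39066318 -0.00724867 -2.32677201] [0.50792708 0.08812321 0.10175284] 0.05538560404594205
```

The middle tin is light, at about 2 N. Putting it back.

Emit:
carry_out(plan=[[0,0,-12,0,0,0],[0,0,-27,0,0,0],[0,0,-41,0,0,0],[0,0,-50,0,0,0],[0,0,-54,0,0,0]])

```text
t: 12.85
position: [0.5074, 0.0882, 0.0466]
tool_rot: [0.924, 0.383, -0.001, -0.0]
contact_force: [-0.3, -0.0, -1.5]
opening: 0.0553
gripper_force: 30.0
```

Emit:
carry_out(plan=[[0,0,-2,0,0,0],[0,0,-4,0,0,0],[0,0,-5,0,0,0],[0,0,-6,0,0,0],[0,0,-6.5,0,0,0]])

```text
t: 13.27
position: [0.5083, 0.0882, 0.0418]
tool_rot: [0.924, 0.383, 0.001, 0.0]
contact_force: [-1.0, 1.5, 4.9]
opening: 0.0553
gripper_force: 30.1
```

Emit:
carry_out(plan=[[0,0,-0.5,0,0,0],[0,0,-0.5,0,0,0],[0,0,-0.5,0,0,0],[0,0,-0.5,0,0,0],[0,0,-0.5,0,0,0]])

```text
t: 13.68
position: [0.5083, 0.0883, 0.0418]
tool_rot: [0.924, 0.383, 0.001, 0.0]
contact_force: [-1.7, 0.6, 6.0]
opening: 0.0553
gripper_force: 30.1
```

Emit:
carry_out(plan=[[0,0,0,0,0,0],[0,0,0,0,0,0],[0,0,0,0,0,0],[0,0,0,0,0,0],[0,0,0,0,0,0]], hand=88)

```text
t: 14.1
position: [0.5079, 0.0881, 0.0407]
tool_rot: [0.924, 0.383, -0.0, 0.0]
contact_force: [-0.3, -0.0, 0.7]
opening: 0.0865
gripper_force: 0.0
```

Emit:
carry_out(plan=[[0,0,0,0,0,0],[0,0,25,0,0,0],[0,0,60,0,0,0],[0,0,100,0,0,0],[0,0,140,0,0,0]])

```text
t: 14.52
position: [0.5073, 0.0882, 0.1823]
tool_rot: [0.924, 0.383, -0.001, -0.0]
contact_force: [0.8, -1.0, -0.3]
opening: 0.0881
gripper_force: 0.0
```

Emit:
carry_out(plan=[[0,0,39,0,0,0],[0,0,39,0,0,0],[0,0,39,0,0,0],[0,0,39,0,0,0],[0,0,39,0,0,0]])

```text
t: 14.93
position: [0.5073, 0.0881, 0.2182]
tool_rot: [0.924, 0.383, -0.001, -0.001]
contact_force: [0.3, -0.1, 0.2]
opening: 0.0882
gripper_force: 0.0
```

```bash
python3 -c "
from look import *
W,s=wrist('w4');lid(W,(.507,.09))"
```

```text
14.9333 [0.5073 0.0881 0.2182] [ 9.238e-01  3.828e-01 -1.400e-03 -7.000e-04] [ 0.27 -0.08  0.2 ]
lid 0.5079132318496704 0.08933863788843155 0.028195952996611595 2721 med z 0.09013045031396993 mean [0.50860264 0.09016172]
```

Emit:
carry_out(plan=[[-12,-37,0,0,0,0],[-24,-74,0,0,0,0],[-36,-111,0,0,0,0],[-48,-148,0,0,0,0],[-60,-185,0,0,0,0]])

```text
t: 15.4
position: [0.4467, -0.0982, 0.2188]
tool_rot: [0.924, 0.383, -0.001, -0.001]
contact_force: [1.5, -0.4, 0.4]
opening: 0.0879
gripper_force: 0.0
```

Emit:
carry_out(plan=[[-8,-28,0,0,0,0],[-10,-38,0,0,0,0],[-10,-38,0,0,0,0],[-10,-38,0,0,0,0],[-10,-38,0,0,0,0]])

```text
t: 15.82
position: [0.4382, -0.1336, 0.2194]
tool_rot: [0.924, 0.383, -0.0, -0.0]
contact_force: [-0.5, 0.8, 1.1]
opening: 0.0885
gripper_force: 0.0
```

```bash
python3 -c "
from look import *
W,s=wrist('w5');lid(W,(.437,-.135))"
```

```text
15.8167 [ 0.4382 -0.1336  0.2194] [ 9.236e-01  3.835e-01 -1.000e-04 -5.000e-04] [-0.48  0.78  1.14]
lid 0.4374084770679474 -0.1364601105451584 0.028383519500494003 2684 med z 0.09014920029165487 mean [ 0.43856472 -0.13518419]
```

View pics/w5.png

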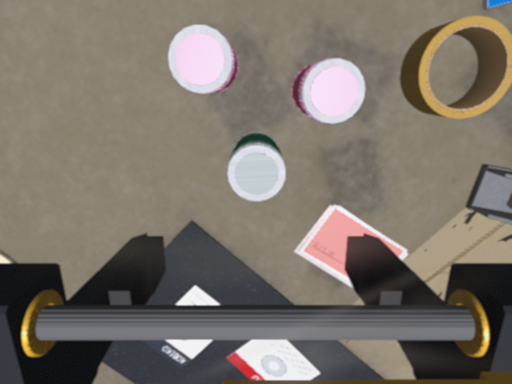

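The wrist view shows the right green tin's lid at (257,168), centred between the fingers. The pink tins, at (202,60) and (332,90), are outside the fingers' path.

Emit:
carry_out(plan=[[-1,-2,-40,0,0,0],[-1,-2,-80,0,0,0],[-1,-2,-115,0,0,0],[-1,-2,-145,0,0,0],[-1,-2,-165,0,0,0]])

```text
t: 16.28
position: [0.4363, -0.1349, 0.0522]
tool_rot: [0.923, 0.384, -0.001, -0.001]
contact_force: [1.2, -0.3, -0.9]
opening: 0.0879
gripper_force: 0.0
```

Emit:
carry_out(plan=[[0,0,-8,0,0,0],[0,0,-13,0,0,0],[0,0,-13,0,0,0],[0,0,-13,0,0,0],[0,0,-13,0,0,0]])

```text
t: 16.7
position: [0.4377, -0.137, 0.0429]
tool_rot: [0.924, 0.383, 0.001, 0.001]
contact_force: [1.3, 0.6, -0.0]
opening: 0.0878
gripper_force: 0.0
```

Emit:
carry_out(plan=[[0,0,0,0,0,0],[0,0,0,0,0,0],[0,0,0,0,0,0],[0,0,0,0,0,0],[0,0,0,0,0,0]], hand=45)

```text
t: 17.12
position: [0.4369, -0.1369, 0.0419]
tool_rot: [0.924, 0.383, 0.0, 0.0]
contact_force: [-0.8, 0.5, 1.3]
opening: 0.0568
gripper_force: 1.8
```

Emit:
carry_out(plan=[[0,0,0,0,0,0],[0,0,0,0,0,0],[0,0,0,0,0,0],[0,0,0,0,0,0],[0,0,0,0,0,0]])

```text
t: 17.53
position: [0.4369, -0.1368, 0.0418]
tool_rot: [0.924, 0.383, -0.0, -0.0]
contact_force: [-2.2, 1.0, 3.5]
opening: 0.055
gripper_force: 30.0
```

Emit:
carry_out(plan=[[0,0,6,0,0,0],[0,0,18,0,0,0],[0,0,32,0,0,0],[0,0,45,0,0,0],[0,0,55,0,0,0]])

```text
t: 17.95
position: [0.437, -0.1369, 0.0978]
tool_rot: [0.924, 0.383, 0.0, 0.0]
contact_force: [-0.1, 0.8, -2.9]
opening: 0.0557
gripper_force: 30.0
```

Emit:
carry_out(plan=[[0,0,5,0,0,0],[0,0,5,0,0,0],[0,0,5,0,0,0],[0,0,5,0,0,0],[0,0,5,0,0,0]])

```text
t: 18.37
position: [0.4366, -0.1367, 0.1011]
tool_rot: [0.924, 0.383, -0.0, -0.001]
contact_force: [-0.6, 0.7, -2.6]
opening: 0.0557
gripper_force: 30.0
```

Emit:
carry_out(plan=[[0,0,0,0,0,0],[0,0,0,0,0,0],[0,0,0,0,0,0],[0,0,0,0,0,0],[0,0,0,0,0,0]])

```text
t: 18.78
position: [0.4369, -0.1369, 0.1017]
tool_rot: [0.924, 0.383, -0.0, -0.0]
contact_force: [-0.0, -0.3, -2.6]
opening: 0.0557
gripper_force: 30.0
```

Emit:
carry_out(plan=[[0,0,0,0,0,0],[0,0,0,0,0,0],[0,0,0,0,0,0],[0,0,0,0,0,0],[0,0,0,0,0,0]])

```text
t: 19.2
position: [0.4369, -0.1369, 0.1018]
tool_rot: [0.924, 0.383, 0.0, 0.0]
contact_force: [0.3, -0.7, -2.0]
opening: 0.0555
gripper_force: 30.0
```

The right tin is light too, so the left one is the heaviest. I'll put this one back and return to the left.

Emit:
carry_out(plan=[[0,0,-12,0,0,0],[0,0,-27,0,0,0],[0,0,-41,0,0,0],[0,0,-50,0,0,0],[0,0,-54,0,0,0]])

```text
t: 19.62
position: [0.4365, -0.1366, 0.0467]
tool_rot: [0.924, 0.383, -0.001, -0.001]
contact_force: [-0.2, 0.4, -1.8]
opening: 0.0554
gripper_force: 30.0
```

Emit:
carry_out(plan=[[0,0,-2,0,0,0],[0,0,-4,0,0,0],[0,0,-5,0,0,0],[0,0,-6,0,0,0],[0,0,-6.5,0,0,0]])

```text
t: 20.03
position: [0.4372, -0.1369, 0.0418]
tool_rot: [0.924, 0.383, 0.0, 0.0]
contact_force: [-2.6, 1.4, 9.2]
opening: 0.0558
gripper_force: 30.1
```

Emit:
carry_out(plan=[[0,0,-0.5,0,0,0],[0,0,-0.5,0,0,0],[0,0,-0.5,0,0,0],[0,0,-0.5,0,0,0],[0,0,-0.5,0,0,0]])

```text
t: 20.45
position: [0.4372, -0.137, 0.0418]
tool_rot: [0.924, 0.383, 0.0, 0.001]
contact_force: [-2.9, 1.4, 8.1]
opening: 0.0557
gripper_force: 30.1
```

Emit:
carry_out(plan=[[0,0,0,0,0,0],[0,0,0,0,0,0],[0,0,0,0,0,0],[0,0,0,0,0,0],[0,0,0,0,0,0]], hand=88)

```text
t: 20.87
position: [0.437, -0.1369, 0.0407]
tool_rot: [0.924, 0.383, 0.0, 0.0]
contact_force: [-1.1, 0.8, -0.3]
opening: 0.0867
gripper_force: 0.0
```

Emit:
carry_out(plan=[[0,0,0,0,0,0],[0,0,25,0,0,0],[0,0,60,0,0,0],[0,0,100,0,0,0],[0,0,140,0,0,0]])

```text
t: 21.28
position: [0.4364, -0.1365, 0.1823]
tool_rot: [0.924, 0.383, -0.0, -0.0]
contact_force: [0.5, -0.6, -0.3]
opening: 0.088
gripper_force: 0.0
```

Emit:
carry_out(plan=[[0,0,39,0,0,0],[0,0,39,0,0,0],[0,0,39,0,0,0],[0,0,39,0,0,0],[0,0,39,0,0,0]])

```text
t: 21.7
position: [0.4363, -0.1365, 0.2182]
tool_rot: [0.924, 0.383, -0.001, -0.001]
contact_force: [0.2, -0.2, -0.5]
opening: 0.0878
gripper_force: 0.0
```

```bash
python3 -c "
from look import *
W,s=wrist('w6');lid(W,(.437,-.136))"
```

```text
21.7 [ 0.4363 -0.1365  0.2182] [ 0.9238  0.3829 -0.001  -0.0013] [ 0.23 -0.19 -0.54]
lid 0.43766164779663086 -0.13637666404247284 0.028405778110027313 2728 med z 0.09013353306915906 mean [ 0.43887234 -0.13535664]
```

Emit:
carry_out(plan=[[3,35,0,0,0,0],[6,70,0,0,0,0],[9,105,0,0,0,0],[12,140,0,0,0,0],[15,175,0,0,0,0]])

```text
t: 22.17
position: [0.4514, 0.0398, 0.2186]
tool_rot: [0.924, 0.383, -0.001, -0.001]
contact_force: [0.7, -1.1, 1.2]
opening: 0.088
gripper_force: 0.0
```

Emit:
carry_out(plan=[[3,35,0,0,0,0],[6,70,0,0,0,0],[9,105,0,0,0,0],[12,140,0,0,0,0],[15,175,0,0,0,0]])

```text
t: 22.58
position: [0.4664, 0.2149, 0.2185]
tool_rot: [0.924, 0.383, -0.001, -0.0]
contact_force: [0.4, -0.1, 0.6]
opening: 0.0877
gripper_force: 0.0
```

Emit:
carry_out(plan=[[3,35,0,0,0,0],[5,60,0,0,0,0],[5,66,0,0,0,0],[5,66,0,0,0,0],[5,66,0,0,0,0]])

```text
t: 23.0
position: [0.4717, 0.2785, 0.2188]
tool_rot: [0.924, 0.383, -0.001, 0.0]
contact_force: [0.6, -0.1, -0.4]
opening: 0.0879
gripper_force: 0.0
```

```bash
python3 -c "
from look import *
W,s=wrist('w7');lid(W,(.472,.28))"
```

```text
23.0 [0.4717 0.2785 0.2188] [ 9.238e-01  3.829e-01 -1.000e-03  1.000e-04] [ 0.63 -0.06 -0.38]
lid 0.4728880822658539 0.2800346910953522 0.028382262215018272 2722 med z 0.0901196293480055 mean [0.47359448 0.28071769]
```

Emit:
carry_out(plan=[[1,1,-40,0,0,0],[1,1,-80,0,0,0],[1,1,-115,0,0,0],[1,1,-145,0,0,0],[1,1,-165,0,0,0]])

```text
t: 23.47
position: [0.4719, 0.2781, 0.0521]
tool_rot: [0.924, 0.382, -0.002, -0.0]
contact_force: [0.1, -0.3, -0.3]
opening: 0.0881
gripper_force: 0.0
```

Emit:
carry_out(plan=[[0,0,-8,0,0,0],[0,0,-13,0,0,0],[0,0,-13,0,0,0],[0,0,-13,0,0,0],[0,0,-13,0,0,0]])

```text
t: 23.88
position: [0.4737, 0.2802, 0.0431]
tool_rot: [0.924, 0.383, 0.001, 0.0]
contact_force: [0.4, 0.0, 0.2]
opening: 0.088
gripper_force: 0.0
```

Emit:
carry_out(plan=[[0,0,0,0,0,0],[0,0,0,0,0,0],[0,0,0,0,0,0],[0,0,0,0,0,0],[0,0,0,0,0,0]], hand=45)

```text
t: 24.3
position: [0.4729, 0.2802, 0.0419]
tool_rot: [0.924, 0.383, 0.0, -0.0]
contact_force: [-2.6, 2.7, 1.2]
opening: 0.0568
gripper_force: 1.5
```

Emit:
carry_out(plan=[[0,0,0,0,0,0],[0,0,0,0,0,0],[0,0,0,0,0,0],[0,0,0,0,0,0],[0,0,0,0,0,0]])

```text
t: 24.72
position: [0.4729, 0.2803, 0.0419]
tool_rot: [0.924, 0.383, 0.0, -0.0]
contact_force: [-1.6, 2.2, 3.1]
opening: 0.0552
gripper_force: 30.0
```

Emit:
carry_out(plan=[[0,0,6,0,0,0],[0,0,20,0,0,0],[0,0,38,0,0,0],[0,0,56,0,0,0],[0,0,74,0,0,0]])

```text
t: 25.13
position: [0.4724, 0.2797, 0.1161]
tool_rot: [0.924, 0.383, -0.001, 0.0]
contact_force: [0.9, -1.1, -5.5]
opening: 0.0552
gripper_force: 30.0
```

Emit:
carry_out(plan=[[0,0,20,0,0,0],[0,0,40,0,0,0],[0,0,58,0,0,0],[0,0,70,0,0,0],[0,0,76,0,0,0]])

```text
t: 25.55
position: [0.4731, 0.28, 0.193]
tool_rot: [0.924, 0.383, 0.001, 0.0]
contact_force: [-0.1, 0.2, -4.2]
opening: 0.0555
gripper_force: 30.0
```

Emit:
carry_out(plan=[[0,0,0,0,0,0],[0,0,0,0,0,0],[0,0,0,0,0,0],[0,0,0,0,0,0],[0,0,0,0,0,0]])

```text
t: 25.97
position: [0.4727, 0.28, 0.191]
tool_rot: [0.924, 0.383, -0.001, -0.0]
contact_force: [-0.6, -0.3, -5.2]
opening: 0.0559
gripper_force: 30.0
```

Emit:
carry_out(plan=[[0,0,0,0,0,0],[0,0,0,0,0,0],[0,0,0,0,0,0],[0,0,0,0,0,0],[0,0,0,0,0,0]])

```text
t: 26.38
position: [0.4729, 0.2802, 0.1917]
tool_rot: [0.924, 0.383, 0.0, -0.0]
contact_force: [-0.3, -0.0, -5.5]
opening: 0.0556
gripper_force: 30.0
```

```bash
python3 -c "
from look import *
d=env.grab_frame('scene');cv2.imwrite('pics/s2.png',cv2.resize(cv2.cvtColor(d['frame'],cv2.COLOR_RGB2BGR)[100:300,150:400],None,fx=3,fy=3))
s=env.state();print(s['t'],s['position'],s['contact_force'],s['opening'],abs(s['joint_velocities']).max())"
```

```text
26.4333 [0.4729281  0.28015221 0.19175213] [ 0.32005509 -0.17326542 -4.38125521] 0.055644078891942526 0.0009319423829357088
```

View pics/s2.png

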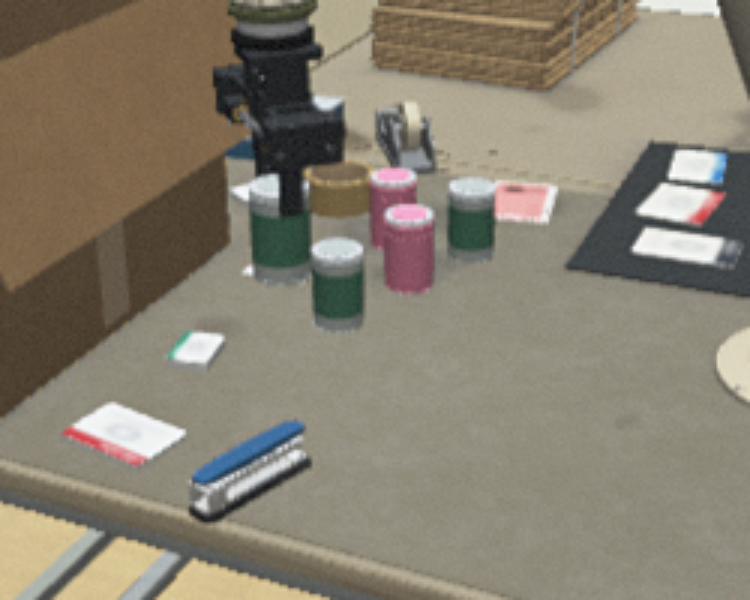

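The left tin, at (280,230), is held upright and still, 15 cm up. The other two green tins stand at (338,285) and (470,220), and nothing else has moved.

```bash
python3 -c "
from bench import env
print(env.hand_in())"
```

```text
the job is handed in; nothing more can be done
None
```

I hefted all three tins left to right and handed the job in at about 26 s: the left tin is the heaviest (about 5 N against about 2 N each for the others) and is held upright and still 15 cm up, with the other two back within 1 mm and nothing else moved.

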